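# Free the red stub from the water filter head

## Task

On the kitchen table lies a two-port water filter head. Take out its red stub pipe: push the orange release ring around it steadily down to its stop without forcing it, and draw the stub straight up while the ring is still down, never hauling on a stub that is still locked. Then stand the red stub in the hole of the wooden drip block and let go; leave the blue stub and everything else where it is.

Things in the scene. Friction and masses are not known exactly. Their poses are not given: they have to be found in the camera images.
- filter_head: White block, 76 x 190 x 50 mm (x, y, z), fixed to the table; origin at the centre of its underside, z up. Two upright ports in its top at y = +50 and -50 mm of its own frame, one with the red, one with the blue stub. Fingers must not press on it or its rings with over 30 N, nor may the red stub be pulled or pushed against it with over 40 N.
- port_l (a point): Port at +50 mm: centre of its mouth in the block's top (50 mm above the table). A grey collar, 38 mm across, rises here; over it an orange release ring, 36 mm outside, 17.4 mm bore, 4 mm thick, round the stub. Collars are screwed in to unknown depths: the ring's top is 24 to 43 mm above this point (feel for it) and goes 6 mm down to a hard stop. Teeth hold the stub until it is 4.5 mm down.
- port_r (a point): Port at -50 mm, same make. Both rings are sluggish: the spring pushes back 1 N, 4 N at the stop, plus 2.5 N per mm/s (3 mm/s takes about 11 N; a quick shove overloads). Let go, a ring creeps up 1.5 mm/s and the teeth bite again after some 0.8 s: with open fingers close beside the stub press the ring with the tips, shut them on the stub while still pressing, lift at once.
- red_stub_center (a point): Centre, half-way up, of the red stub: rigid pipe 15 mm across, 91 mm long, about 40 g, z along it. In its port its top is 121 mm above the table, 28 to 47 mm above the ring. Upper 55 mm red and plain; white foot with a groove 12 to 36 mm from its end. Unlocked it slides out freely; locked it has 1 to 19 mm of play upwards, then stops dead. A rise of 44 to 63 mm frees its foot from the ring.
- blue_stub_center (a point): Centre of the blue stub, the same pipe in blue, in the other port; it stays there.
- drip_block_hole0 (a point): Centre of the mouth of the hole in the fixed wooden drip block (80 x 80 x 45 mm), on its top, 45 mm above the table; the hole is 20 mm across and 32 mm deep. When the red stub stands in it, the stub's centre is about 13 mm above this point.
- mug: White mug, 80 mm across and 90 mm high, handle on +y; origin at the centre of its underside. Bystander.
- bead_jar: Clear jar with red cap, 64 mm across and 75 mm high; origin at the centre of its underside. Bystander.
- brush: Flat brush lying on the table along its x, some 200 mm long, origin at its middle underneath; bystander.
Not all that is in view belongs to the job. Of the things shaped like the part that bears drip_block_hole0, the wooden one is meant.

How it is judged:
By the outcome, as a careful person would: the job done as asked, in the order asked, and still so for the second after the job is handed in, with the robot touching nothing.
It also fails if it takes over 58 s, if anything falls off the work surface, if the arm or the gripper's body presses on something with over 40 N, if the wrist force passes 120 N, or if a joint passes its speed limit or range.

## Robot

A 7-joint arm with a two-finger parallel gripper is mounted at the origin on the work surface. World frame = base frame: x ahead of the robot, y to its left, z up, the work surface at z = 0. Lengths are in m, angles in rad, forces in N, time in s.
With the tool pointing down it reaches from about 0.425 to 0.875 m from the base axis. Payload 4.7 kg.
Tool frame: the origin (TCP) lies midway between the tips of the shut fingers; the grasp point (between the pads) lies 19 mm behind it (ctrl.grip_point_offset is the distance from the TCP to the grasp point, in m); z points along the fingers, y is the line along which they close (so a half turn about z gives the same grasp; the last joint's range is limited). The gripper opens to 87 mm and grips with 3 to 60 N. Pads are 19 mm wide; open, the fingers measure 117 mm over their backs; the gripper's body (75 mm by 190 mm) begins 51 mm behind the grasp point.
Start: joints at [1.214, 0.321, -0.07, 1.45, 0.023, 1.371, -0.057], TCP at [0.236, -0.606, 0.223] pointing down, gripper open.
Joint ranges: [-2.86, 2.86], [-0.3, 2.09], [-1.38, 1.24], [0.06, 2.45], [-1.56, 4.7], [0.09, 2.05], [-2.69, 2.69]. Speed limits (rad/s): [2.57, 2.57, 3.14, 3.14, 3.14, 3.14, 3.14].

## Interface

Orientations are given as a rotation vector (axis times angle).
In Python, from bench import ctrl gives the robot as it stands.
- The arm moves only by the tool move_arm, never from a script. Its argument "increments" is text: rows parted by semicolons, each of 7 numbers parted by spaces: the shift along the world's x, y, z in mm, then the turn, a rotation vector about the world's x, y, z in degrees, then the closure in counts, from 0 (fully open) to 255 (shut). A call has exactly 8 rows; each row shifts and turns the commanded pose from where the row before left it; what a row does not reach is not made up. A row lasts 1/12 s, in which the tool goes at most 41.7 mm and 7.16 degrees, less where a joint would pass 70% of its speed; a pose out of reach is approached as far as the arm can. A call with a gripper value outside its range is refused whole. The fingers move at their own pace and stop on an object; "grip_force" is the grip in N (left out, the last holds). Time passes only in rows, so rows that do not move let the fingers close, or fill a call up. It gives the time, the measured TCP pose, the force, the opening and the grip force at its end, in the units of the state.
- ctrl.get_state(): the state, without advancing time (a new reading comes with each control period).
- ctrl.get_image(name): name is "side" or "top"; returns a dict with "frame" (420x560x3 uint8, red, green, blue), "depth" (420x560 float32, m along the optical axis (not along the pixel's ray), 0 where there is no reading), "fx", "fy", "cx", "cy" (pixels), "position" and "orientation" of the camera in the world. Camera axes: x right, y down, z forward; pixel columns grow to the right and rows downward; lengths in m; the calibration is good to about 2 mm. A picture is of the moment at which its call begins.
- ctrl.close_job(): hands the job in; it is judged then, once.
Trained networks look in a picture, given as the dict that the camera call returned (one of the last four; its "shot" number tells which), for a name from the list of things; names that differ only in an ending like _2 or _b are one class to them, and where a whole thing is asked for, a point or a joint stands for the part that bears it (a point fixed in the world has none). Each returns a list of dicts, best first, with "score" (0 to 1); they miss things now and then, are a little off and sometimes report something else, mostly with a low value. They report only what shows in the picture. A call takes as long as a camera call. They do not tell look-alikes from the thing itself.
- ctrl.find_in(target, picture): "centre" ([x, y, z] in m, in world coordinates, good to about 4 mm: the middle of the surface that is visible of it).
- ctrl.silhouettes(target, picture): "region" (420x560 bool, what is visible of it).
The state is a dict: "time": time; "joint_positions": joint angles; "qd": joint speeds; "joint_torque": joint torques, N m; "position": TCP position; "tool_rot": TCP orientation; "ft_force": force on the tool from outside, world axes, zero at the start; "torque": the same for the moment, N m; "grip_width": opening from 0.0 (shut) to 1.0 (fully open); "grip_force": force on a finger pad.
Only numpy, scipy, OpenCV 4.12 (cv2) and the standard library are available. Lean on these libraries where they do the work, as an engineer would, in place of code of your own. Each camera call takes 0.05 s, during which the arm holds its last target. There are 200 camera calls.

## Working session

There is one attempt and no reset: what is moved stays moved. The work goes in short steps, Python scripts to look and compute and a tool call to move; the robot and the scene stay as the last step left them, time stands still between calls to the robot, and variables do not carry over. Pictures are saved under pics/ and viewed, at most 10 in all, crops included, and the job is handed in when it is done.

Besides the shell and the picture viewer there is one more tool, called as name(argument=value, ...) on one line, values as JSON. move_arm: Moves the arm, as the interface text tells. Its arguments: {"type":"object","properties":{"increments":{"type":"string"},"grip_force":{"type":"number"}},"required":["increments"]}

```bash
mkdir -p pics; cat > h.py <<'E'
import numpy as np, cv2
from scipy.spatial.transform import Rotation as R
from bench import ctrl
def rot(o):
    o=np.array(o,float)
    return o if o.shape==(3,3) else (R.from_rotvec(o) if o.size==3 else R.from_quat(o)).as_matrix()
def world(p):
    d=p["depth"]; v,u=np.mgrid[:d.shape[0],:d.shape[1]]
    c=np.stack([(u-p["cx"])/p["fx"]*d,(v-p["cy"])/p["fy"]*d,d],-1)
    return c@rot(p["orientation"]).T+np.array(p["position"])
E
python3 - <<'E'
from h import *
P={n:ctrl.get_image(n) for n in("top","side")}
for n,p in P.items():
    cv2.imwrite(f"pics/{n}0.png",p["frame"][...,::-1]); print(n,p["position"],p["orientation"],p["fx"])
    for t in["filter_head","port_l","port_r","red_stub_center","blue_stub_center","drip_block_hole0","mug","bead_jar","brush"]:
        for r in ctrl.find_in(t,p)[:3]:
            c=np.array(r["centre"]); q=rot(p["orientation"]).T@(c-p["position"])
            print(t,np.round(c,3),round(r["score"],2),(int(q[0]/q[2]*p["fx"]+p["cx"]),int(q[1]/q[2]*p["fy"]+p["cy"])))
s=ctrl.get_state();print(s["time"],s["position"],s["tool_rot"],s["ft_force"],s["grip_width"])
E
```

```text
top [ 0.49983836 -0.01656091  1.26645528] [-2.20224704  2.1815969  -0.05774761] 469.99951358677237
filter_head [ 0.496 -0.118  0.048] 0.82 (321, 245)
port_l [ 0.492 -0.116  0.052] 0.61 (320, 247)
port_r [ 0.492 -0.116  0.052] 0.61 (320, 247)
red_stub_center [ 0.501 -0.167  0.12 ] 0.36 (343, 243)
drip_block_hole0 [0.714 0.146 0.047] 0.98 (220, 160)
drip_block_hole0 [0.399 0.1   0.054] 0.81 (236, 282)
mug [0.696 0.309 0.036] 0.74 (159, 168)
bead_jar [ 0.72  -0.026  0.073] 0.94 (286, 157)
brush [ 0.689 -0.303  0.018] 0.55 (389, 173)
side [0.50507863 0.69918608 0.53598697] [-0.12592087  2.73593916 -1.47430367] 442.1190229444383
filter_head [ 0.494 -0.058  0.052] 0.71 (319, 202)
port_l [ 0.494 -0.055  0.048] 0.82 (319, 205)
port_r [ 0.494 -0.055  0.048] 0.82 (319, 205)
red_stub_center [ 0.499 -0.169  0.102] 0.59 (320, 155)
red_stub_center [ 0.68  -0.288  0.017] 0.49 (247, 161)
blue_stub_center [ 0.48  -0.072  0.109] 0.53 (328, 175)
drip_block_hole0 [0.4   0.115 0.043] 0.93 (373, 264)
drip_block_hole0 [0.559 0.155 0.049] 0.56 (277, 271)
drip_block_hole0 [ 0.494 -0.059  0.051] 0.3 (319, 202)
mug [0.686 0.317 0.054] 0.71 (171, 343)
bead_jar [ 0.725 -0.003  0.054] 0.87 (201, 210)
brush [ 0.681 -0.287  0.019] 0.62 (247, 160)
brush [ 0.727 -0.003  0.049] 0.34 (200, 212)
1.0 [ 0.2355179  -0.60586723  0.22260229] [ 3.08764732e+00  5.79079732e-01 -2.94475956e-05] [-0.05761358  0.40370324 -0.28746034] 0.9986068741870594
```

View pics/top0.png

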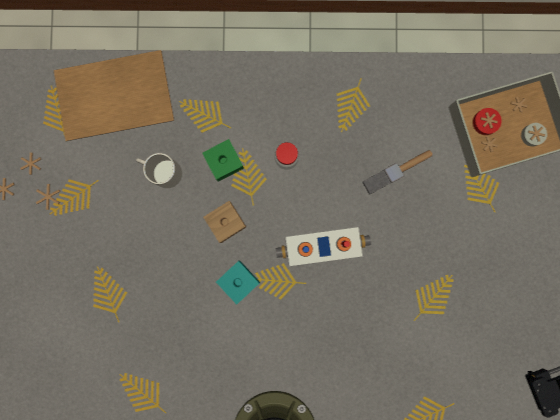

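View pics/side0.png

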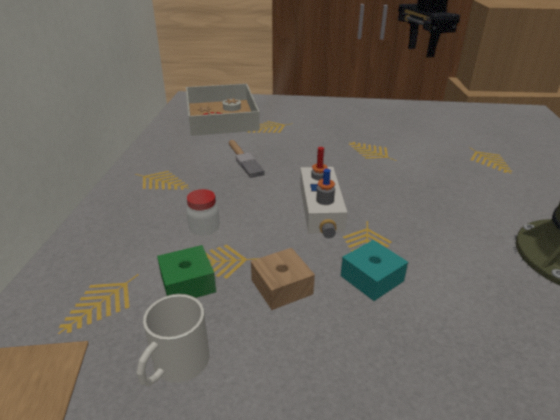

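The top view shows three look-alike blocks: green at (223,160), wooden at (224,222) and teal at (238,283). I choose the wooden one. The stubs are red at (344,243) and blue at (306,249), and the red cap at (287,153) and the red lid in the tray at (488,121) are not the stub. In the side view the red stub is at (320,158), the blue at (327,178) and the wooden block at (282,275).

```bash
python3 - <<'E'
from h import *
pt=ctrl.get_image("top"); ps=ctrl.get_image("side")
def proj(p,X):
    q=(np.array(X)-p["position"])@rot(p["orientation"]); return q[...,:2]/q[...,2:]*[p["fx"],p["fy"]]+[p["cx"],p["cy"]]
for p,n,bx in((pt,"top",dict(red=(330,230,360,257),blue=(294,236,318,262),wood=(200,198,250,246))),(ps,"side",dict(red=(300,140,340,190),blue=(310,163,345,210),wood=(245,245,320,305)))):
    W=world(p); hsv=cv2.cvtColor(p["frame"],cv2.COLOR_RGB2HSV).astype(int); H,S,V=hsv[...,0],hsv[...,1],hsv[...,2]
    def box(k):
        m=np.zeros(H.shape,bool); a,b,c,d=bx[k]; m[b:d,a:c]=1; return m
    Rm=box("red")&((H<4)|(H>172))&(S>170); Bm=box("blue")&(H>105)&(H<130)&(S>150)
    for k,m in(("red",Rm),("blue",Bm)):
        t=m&(W[...,2]>.108)&(W[...,2]<.135); w=W[t]
        print(n,k,m.sum(),t.sum(),np.round(np.median(w,0),4) if len(w) else "", np.round((w.min(0)+w.max(0))/2,4) if len(w) else "")
    for k in("red","blue"):
        o=box(k)&(H>=5)&(H<16)&(S>150); w=W[o]
        print(n,k,"orange",o.sum(),np.round((w.min(0)+w.max(0))/2,4),"z pct",np.round(np.percentile(w[:,2],[10,25,50,75,90]),4))
    m=box("wood")&(W[...,2]>.038)&(W[...,2]<.055); u8=m.astype(np.uint8)
    f=cv2.morphologyEx(u8,cv2.MORPH_CLOSE,np.ones((13,13)))
    w=W[m]; rect=cv2.minAreaRect((w[:,:2]*1000).astype(np.float32)); print("wood rect",rect,"z",np.median(w[:,2]))
    hole=(f>0)&((~m)|(V<0.7*np.median(V[m]))); nb,l,st,ce=cv2.connectedComponentsWithStats(hole.astype(np.uint8))
    for i in range(1,nb):
        if st[i,4]>8:
            u,v=ce[i]; r=np.array([(u-p["cx"])/p["fx"],(v-p["cy"])/p["fy"],1])@rot(p["orientation"]).T; o=np.array(p["position"])
            print("hole",ce[i],st[i,4],np.round(o+r*(.045-o[2])/r[2],4))
    if n=="top":
        h=(S<60)&(V>150)&(W[...,2]>.04)&(W[...,2]<.06); h[:225]=0;h[270:]=0;h[:,:280]=0;h[:,370:]=0
        print("head",cv2.minAreaRect((W[h][:,:2]*1000).astype(np.float32)),np.median(W[h][:,2]))
a=cv2.resize(pt["frame"][190:270,195:375],None,fx=4,fy=4,interpolation=2)[...,::-1]
b=cv2.resize(ps["frame"][135:235,240:380],None,fx=4,fy=4,interpolation=2)[...,::-1]
c=np.zeros((320,720,3),np.uint8); c[:]=a; cv2.imwrite("pics/c1.png",c); cv2.imwrite("pics/c2.png",b)
E
```

```text
top red 33 31 [ 0.5002 -0.1719  0.1208] [ 0.5013 -0.1709  0.1165]
top blue 20 18 [ 0.4871 -0.0737  0.12  ] [ 0.4871 -0.0725  0.1215]
top red orange 101 [ 0.5014 -0.1027  0.6674] z pct [0.0718 0.0734 0.0755 0.0767 0.0779]
top blue orange 97 [ 0.4868 -0.0739  0.0905] z pct [0.0886 0.0902 0.0913 0.0933 0.0946]
wood rect ((556.0972290039062, 137.06959533691406), (80.88643646240234, 80.41287994384766), 32.926673889160156) z 0.04484558719973197
hole [223.65217391 221.32608696] 46 [0.5561 0.136  0.045 ]
head ((494.0111389160156, -123.47803497314453), (75.86682891845703, 190.21035766601562), 8.115643501281738) 0.04987116463620511
side red 81 27 [ 0.4996 -0.1648  0.1145] [ 0.4997 -0.1655  0.115 ]
side blue 78 31 [ 0.486  -0.0668  0.1148] [ 0.486  -0.0683  0.1149]
side red orange 128 [ 0.4921 -0.1195  0.0789] z pct [0.0724 0.0737 0.0877 0.0905 0.0913]
side blue orange 128 [ 0.4921 -0.1195  0.0789] z pct [0.0724 0.0737 0.0877 0.0905 0.0913]
wood rect ((553.7523193359375, 137.84689331054688), (81.15579223632812, 82.79381561279297), 33.50951385498047) z 0.04354200297687022
hole [281.91935484 268.77419355] 62 [0.5533 0.1424 0.045 ]
hole [290.29545455 284.63636364] 88 [0.5365 0.1789 0.045 ]
```

View pics/c1.png

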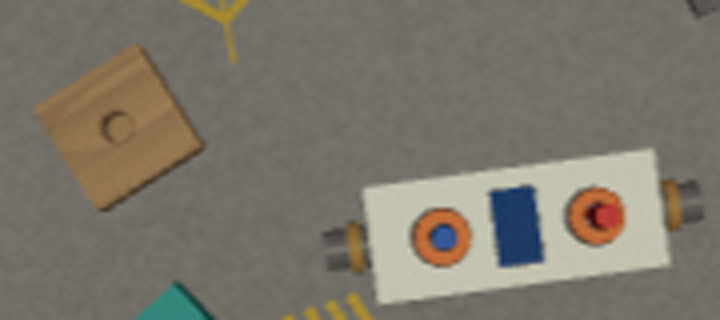

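View pics/c2.png

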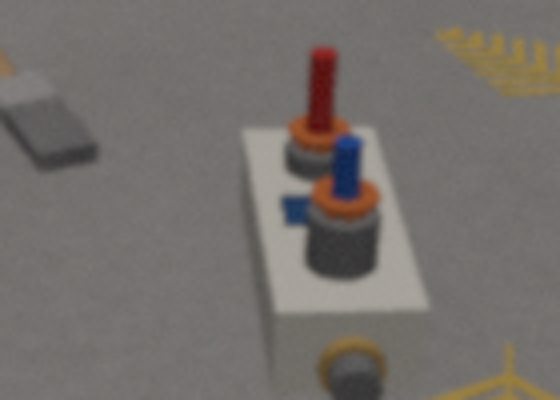

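The crops confirm the choice. The red stub is at the far end of the white head, at about (501,-172.5) mm with its ring top near 75 mm. The wooden block's hole is at about (555.5,137) mm. I move above the red stub now.

move_arm(increments="16.6 27.1 -2 0 0 4.4 0;16.6 27.1 -2 0 0 4.4 0;16.6 27.1 -2 0 0 4.4 0;16.6 27.1 -2 0 0 4.4 0;16.6 27.1 -2 0 0 4.4 0;16.6 27.1 -2 0 0 4.4 0;16.6 27.1 -2 0 0 4.4 0;16.6 27.1 -2 0 0 4.4 0", grip_force=25)

```text
time: 1.77
position: [0.3689, -0.3877, 0.2067]
tool_rot: [2.765, 1.49, -0.0]
ft_force: [0.9, -0.3, -0.7]
grip_width: 0.997
grip_force: 0.0
```

move_arm(increments="16.6 27.1 -2 0 0 4.4 0;16.6 27.1 -2 0 0 4.4 0;16.6 27.1 -2 0 0 4.4 0;16.6 27.1 -2 0 0 4.4 180;16.6 27.1 -2 0 0 4.4 180;16.6 27.1 -2 0 0 4.4 180;16.6 27.1 -2 0 0 4.4 180;16.6 27.1 -2 0 0 4.4 180")

```text
time: 2.43
position: [0.5018, -0.171, 0.1908]
tool_rot: [2.185, 2.256, 0.0]
ft_force: [0.6, -0.5, 1.5]
grip_width: 0.707
grip_force: 0.0
```

move_arm(increments="0 0 0 0 0 0 180;0 0 0 0 0 0 180;0 0 0 0 0 0 180;0 0 0 0 0 0 180;0 0 0 0 0 0 180;0 0 0 0 0 0 180;0 0 0 0 0 0 180;0 0 0 0 0 0 180")

```text
time: 3.1
position: [0.5009, -0.1728, 0.1906]
tool_rot: [2.19, 2.252, -0.0]
ft_force: [1.4, -1.4, 0.5]
grip_width: 0.297
grip_force: 0.0
```

move_arm(increments="0 0 -8 0 0 0 180;0 0 -8 0 0 0 180;0 0 -8 0 0 0 180;0 0 -8 0 0 0 180;0 0 -8 0 0 0 180;0 0 -8 0 0 0 180;0 0 -8 0 0 0 180;0 0 0 0 0 0 180")

```text
time: 3.77
position: [0.4999, -0.1719, 0.1324]
tool_rot: [-2.187, -2.251, 0.002]
ft_force: [-0.1, 0.5, 0.4]
grip_width: 0.293
grip_force: 0.0
```

```bash
python3 - <<'E'
from h import *
p=ctrl.get_image("side"); cv2.imwrite("pics/s2.png",cv2.resize(p["frame"][90:220,260:380],None,fx=4.5,fy=4.5,interpolation=2)[...,::-1])
E
```

```text
(no output)
```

View pics/s2.png

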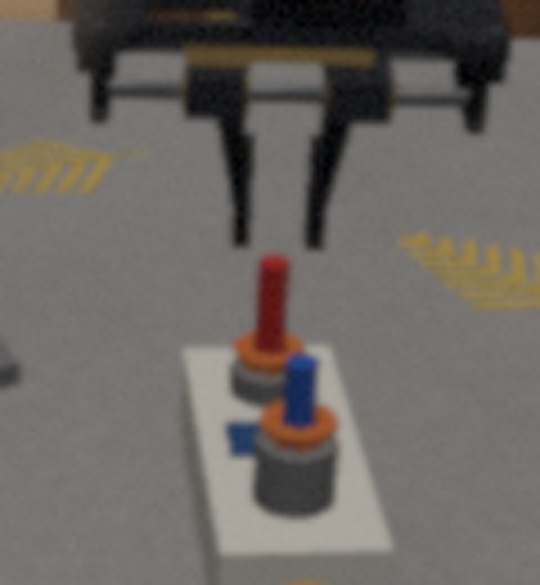

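The side crop shows the fingers centred at (278,·) and the stub top at (273,262), so they need about 2 mm more in +x. I shift and descend.

move_arm(increments="2 0 0 0 0 0 180;0 0 -7 0 0 0 180;0 0 -7 0 0 0 180;0 0 -7 0 0 0 180;0 0 -7 0 0 0 188;0 0 -7 0 0 0 188;0 0 -7 0 0 0 188;0 0 0 0 0 0 188")

```text
time: 4.48
position: [0.5019, -0.1719, 0.0907]
tool_rot: [-2.187, -2.251, 0.002]
ft_force: [-0.2, -0.3, -1.3]
grip_width: 0.262
grip_force: 0.0
```

move_arm(increments="0 0 -1 0 0 0 188;0 0 -1 0 0 0 188;0 0 -0.5 0 0 0 188;0 0 -0.5 0 0 0 188;0 0 -0.3 0 0 0 188;0 0 -0.3 0 0 0 188;0 0 -0.3 0 0 0 188;0 0 -0.3 0 0 0 188")

```text
time: 5.15
position: [0.5032, -0.1723, 0.0885]
tool_rot: [2.189, 2.253, 0.0]
ft_force: [-0.2, -0.1, -0.1]
grip_width: 0.262
grip_force: 0.0
```

move_arm(increments="0 0 -2 0 0 0 188;0 0 -2 0 0 0 188;0 0 -1.5 0 0 0 188;0 0 -1 0 0 0 188;0 0 -1 0 0 0 188;0 0 -0.5 0 0 0 188;0 0 -0.3 0 0 0 188;0 0 -0.2 0 0 0 188")

```text
time: 5.82
position: [0.5031, -0.1722, 0.0798]
tool_rot: [2.189, 2.253, 0.0]
ft_force: [0.1, 0.6, 0.6]
grip_width: 0.26
grip_force: 0.0
```

move_arm(increments="0 0 -0.2 0 0 0 188;0 0 -0.2 0 0 0 188;0 0 -0.2 0 0 0 188;0 0 -0.2 0 0 0 188;0 0 -0.2 0 0 0 188;0 0 -0.2 0 0 0 188;0 0 -0.2 0 0 0 188;0 0 -0.2 0 0 0 188")

```text
time: 6.48
position: [0.5031, -0.1723, 0.0783]
tool_rot: [2.189, 2.253, -0.0]
ft_force: [-0.2, -0.2, -0.1]
grip_width: 0.26
grip_force: 0.0
```

move_arm(increments="0 0 -0.2 0 0 0 188;0 0 -0.2 0 0 0 188;0 0 -0.2 0 0 0 188;0 0 -0.2 0 0 0 188;0 0 -0.2 0 0 0 188;0 0 -0.2 0 0 0 188;0 0 -0.2 0 0 0 188;0 0 -0.2 0 0 0 188")

```text
time: 7.15
position: [0.5031, -0.1722, 0.0767]
tool_rot: [2.189, 2.253, 0.0]
ft_force: [0.0, -0.2, 0.7]
grip_width: 0.262
grip_force: 0.0
```

move_arm(increments="0 0 -0.2 0 0 0 188;0 0 -0.2 0 0 0 188;0 0 -0.2 0 0 0 188;0 0 -0.2 0 0 0 188;0 0 -0.2 0 0 0 188;0 0 -0.2 0 0 0 188;0 0 -0.2 0 0 0 188;0 0 -0.2 0 0 0 188")

```text
time: 7.82
position: [0.5032, -0.1723, 0.0754]
tool_rot: [2.189, 2.253, -0.0]
ft_force: [-1.0, -0.1, 3.0]
grip_width: 0.261
grip_force: 1.8
```

move_arm(increments="0 0 -0.2 0 0 0 188;0 0 -0.2 0 0 0 188;0 0 -0.2 0 0 0 188;0 0 -0.2 0 0 0 188;0 0 -0.2 0 0 0 188;0 0 -0.2 0 0 0 188;0 0 -0.2 0 0 0 188;0 0 -0.2 0 0 0 188")

```text
time: 8.48
position: [0.5032, -0.1723, 0.0741]
tool_rot: [2.189, 2.253, -0.0]
ft_force: [-2.7, 1.0, 7.1]
grip_width: 0.266
grip_force: 3.3
```

move_arm(increments="0 0 -0.2 0 0 0 188;0 0 -0.2 0 0 0 188;0 0 -0.2 0 0 0 188;0 0 -0.2 0 0 0 188;0 0 -0.2 0 0 0 188;0 0 -0.2 0 0 0 188;0 0 -0.2 0 0 0 188;0 0 -0.2 0 0 0 188")

```text
time: 9.15
position: [0.5032, -0.1723, 0.0727]
tool_rot: [2.189, 2.253, -0.0]
ft_force: [-2.7, 1.0, 7.4]
grip_width: 0.264
grip_force: 3.8
```

move_arm(increments="0 0 -0.2 0 0 0 188;0 0 -0.2 0 0 0 188;0 0 -0.2 0 0 0 188;0 0 -0.2 0 0 0 188;0 0 -0.2 0 0 0 188;0 0 -0.2 0 0 0 188;0 0 -0.2 0 0 0 188;0 0 -0.2 0 0 0 188")

```text
time: 9.82
position: [0.5032, -0.1723, 0.0712]
tool_rot: [2.189, 2.253, -0.001]
ft_force: [-3.7, 0.8, 8.0]
grip_width: 0.262
grip_force: 4.2
```

move_arm(increments="0 0 -0.2 0 0 0 188;0 0 -0.2 0 0 0 188;0 0 -0.2 0 0 0 188;0 0 -0.2 0 0 0 188;0 0 0 0 0 0 188;0 0 0 0 0 0 188;0 0 0 0 0 0 188;0 0 0 0 0 0 188")

```text
time: 10.48
position: [0.5032, -0.1723, 0.0701]
tool_rot: [2.189, 2.253, -0.0]
ft_force: [-2.4, 1.0, 5.7]
grip_width: 0.265
grip_force: 2.8
```

move_arm(increments="0 0 -0.15 0 0 0 188;0 0 -0.15 0 0 0 188;0 0 -0.15 0 0 0 188;0 0 -0.15 0 0 0 188;0 0 0 0 0 0 188;0 0 0 0 0 0 188;0 0 0 0 0 0 188;0 0 0 0 0 0 188")

```text
time: 11.15
position: [0.5032, -0.1723, 0.0694]
tool_rot: [2.189, 2.253, -0.0]
ft_force: [-1.9, 0.3, 5.9]
grip_width: 0.266
grip_force: 2.9
```

move_arm(increments="0 0 -0.15 0 0 0 188;0 0 -0.15 0 0 0 188;0 0 -0.15 0 0 0 188;0 0 -0.15 0 0 0 188;0 0 0 0 0 0 188;0 0 0 0 0 0 188;0 0 0 0 0 0 188;0 0 0 0 0 0 188")

```text
time: 11.82
position: [0.5032, -0.1723, 0.0693]
tool_rot: [2.189, 2.253, -0.001]
ft_force: [-3.8, 0.9, 9.6]
grip_width: 0.262
grip_force: 4.6
```

move_arm(increments="0 0 0 0 0 0 230;0 0 0 0 0 0 230;0 0 0 0 0 0 230;0 0 0 0 0 0 240;0 0 0 0 0 0 240;0 0 0 0 0 0 240;0 0 0 0 0 0 240;0 0 0 0 0 0 240", grip_force=20)

```text
time: 12.48
position: [0.5024, -0.1724, 0.0692]
tool_rot: [-2.189, -2.252, 0.003]
ft_force: [-4.5, 1.1, 10.2]
grip_width: 0.174
grip_force: 21.7
```

move_arm(increments="0 0 5 0 0 0 240;0 0 10 0 0 0 240;0 0 14 0 0 0 240;0 0 16 0 0 0 240;0 0 16 0 0 0 240;0 0 16 0 0 0 240;0 0 12 0 0 0 240;0 0 5 0 0 0 240")

```text
time: 13.15
position: [0.5045, -0.1725, 0.1647]
tool_rot: [2.187, 2.251, 0.002]
ft_force: [-0.8, 0.4, 0.2]
grip_width: 0.161
grip_force: 20.0
```

```bash
python3 - <<'E'
from h import *
p=ctrl.get_image("side"); s=ctrl.get_state(); print(s["time"],s["position"],s["ft_force"],s["grip_width"])
cv2.imwrite("pics/s3.png",cv2.resize(p["frame"][70:220,240:400],None,fx=4,fy=4,interpolation=2)[...,::-1])
W=world(p);hsv=cv2.cvtColor(p["frame"],cv2.COLOR_RGB2HSV).astype(int)
m=((hsv[...,0]<4)|(hsv[...,0]>172))&(hsv[...,1]>170)
m[:, :300]=0; m[:,345:]=0; m[200:]=0
w=W[m]; print(m.sum(),np.round(np.median(w,0),4),w[:,2].min(),w[:,2].max())
E
```

```text
13.2 [ 0.50457983 -0.17258383  0.16469672] [-0.0397303   0.43792604  0.37243784] 0.16570665456935407
185 [ 0.503  -0.1656  0.192 ] 0.16392430365662058 0.34089615922937944
```

View pics/s3.png

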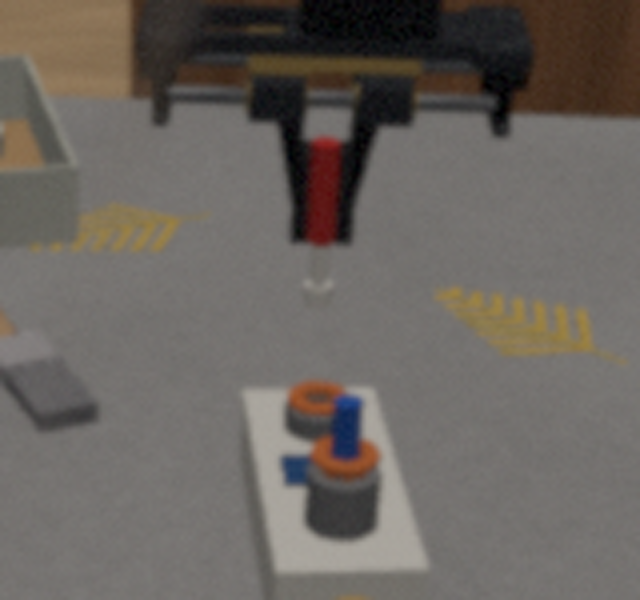

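The side crop shows the red stub fully out at (322,190), upright between the fingers, with its foot clear of the ring at (318,400). The blue stub is still in place. I carry the red stub to the wooden block.

move_arm(increments="0 0 10 0 0 0 240;0 10 10 0 0 0 240;4.4 27 0 0 0 0 240;4.4 27 0 0 0 0 240;4.4 27 0 0 0 0 240;4.4 27 0 0 0 0 240;4.4 27 0 0 0 0 240;4.4 27 0 0 0 0 240")

```text
time: 13.87
position: [0.5292, 0.002, 0.1825]
tool_rot: [-2.189, -2.253, 0.0]
ft_force: [0.5, -0.2, -0.9]
grip_width: 0.168
grip_force: 20.0
```

move_arm(increments="5 27 0 0 0 0 240;5 27 0 0 0 0 240;5 27 0 0 0 0 240;4 25 0 0 0 0 240;3 18 0 0 0 0 240;2 10 0 0 0 0 240;2 3.5 0 0 0 0 240;0 0 0 0 0 0 240")

```text
time: 14.53
position: [0.5555, 0.1379, 0.1822]
tool_rot: [-2.188, -2.254, 0.0]
ft_force: [0.9, -1.4, 0.3]
grip_width: 0.164
grip_force: 20.0
```

move_arm(increments="0 0 -12 0 0 0 240;0 0 -16 0 0 0 240;0 0 -16 0 0 0 240;0 0 -16 0 0 0 240;0 0 -14 0 0 0 240;0 0 -8 0 0 0 240;0 0 -4 0 0 0 240;0 0 0 0 0 0 240")

```text
time: 15.2
position: [0.5549, 0.1359, 0.0951]
tool_rot: [-2.19, -2.251, 0.003]
ft_force: [-0.3, -0.5, -0.3]
grip_width: 0.169
grip_force: 20.0
```

```bash
python3 - <<'E'
from h import *
s=ctrl.get_state(); print(s["time"],s["position"],s["ft_force"],s["grip_width"])
out=[]
for n,(a,b,c,d) in dict(side=(225,150,345,310),top=(170,160,290,280)).items():
    p=ctrl.get_image(n); out.append(cv2.resize(p["frame"][b:d,a:c],(390,520 if n=="side" else 390),interpolation=2))
    W=world(p);hsv=cv2.cvtColor(p["frame"],cv2.COLOR_RGB2HSV).astype(int)
    m=((hsv[...,0]<4)|(hsv[...,0]>172))&(hsv[...,1]>150)&(abs(W[...,0]-.5555)<.03)&(abs(W[...,1]-.137)<.03)
    w=W[m]; print(n,m.sum(),np.round(np.median(w,0),4),w.min(0),w.max(0))
    z=np.array([.5555,.137,.045]); q=rot(p["orientation"]).T@(z-p["position"]); print(q[:2]/q[2]*p["fx"]+[p["cx"],p["cy"]])
o=np.zeros((520,780,3),np.uint8);o[:,:390]=out[0];o[:390,390:]=out[1];cv2.imwrite("pics/s4.png",o[...,::-1])
E
```

```text
15.2 [0.55492694 0.13593526 0.09512433] [-0.25773812 -0.45419985 -0.26894789] 0.16925670481806462
side 283 [0.5535 0.1424 0.1241] [0.52887861 0.13275719 0.09366164] [0.56142723 0.15816006 0.24016574]
[280.89330325 266.56285642]
  return _methods._mean(a, axis=axis, dtype=dtype,
  ret = um.true_divide(
Traceback (most recent call last):
ValueError: zero-size array to reduction operation minimum which has no identity
```

move_arm(increments="0.5 1.2 0 0 0 0 240;0 0 -2 0 0 0 240;0 0 -2 0 0 0 240;0 0 0 0 0 0 240;0 0 0 0 0 0 240;0 0 0 0 0 0 240;0 0 0 0 0 0 240;0 0 0 0 0 0 240")

```text
time: 15.97
position: [0.5561, 0.1385, 0.0923]
tool_rot: [2.189, 2.253, 0.0]
ft_force: [-1.7, 0.2, 0.2]
grip_width: 0.171
grip_force: 20.0
```

```bash
python3 - <<'E'
from h import *
p=ctrl.get_image("side"); cv2.imwrite("pics/s5.png",cv2.resize(p["frame"][180:305,225:345],None,fx=4.6,fy=4.6,interpolation=2)[...,::-1])
E
```

```text
(no output)
```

View pics/s5.png

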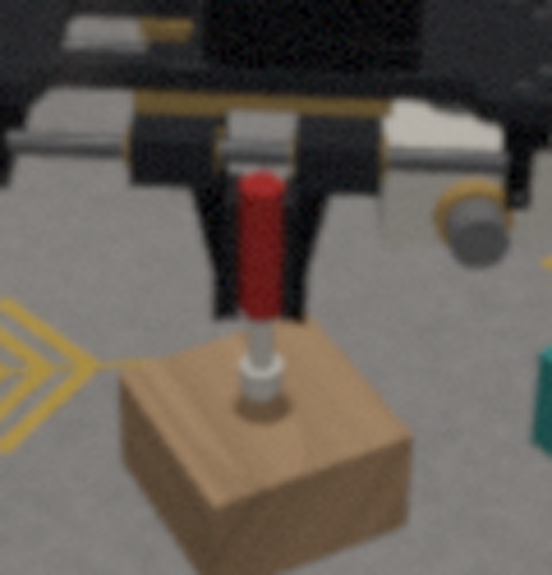

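The side crop shows the foot at (261,385) just above the hole at about (263,405). It is slightly too far toward the camera, so I correct by about 1 mm and lower it.

move_arm(increments="-0.7 -1.2 0 0 0 0 240;0 0 -2 0 0 0 240;0 0 -2 0 0 0 240;0 0 -2 0 0 0 240;0 0 -1.5 0 0 0 240;0 0 -1.5 0 0 0 240;0 0 -1.5 0 0 0 240;0 0 -1.5 0 0 0 240")

```text
time: 16.68
position: [0.5553, 0.1373, 0.0801]
tool_rot: [-2.189, -2.253, 0.0]
ft_force: [0.1, -0.1, 0.7]
grip_width: 0.168
grip_force: 20.0
```

move_arm(increments="0 0 -2 0 0 0 240;0 0 -2 0 0 0 240;0 0 -2 0 0 0 240;0 0 -2 0 0 0 240;0 0 -2 0 0 0 240;0 0 -2 0 0 0 240;0 0 -2 0 0 0 240;0 0 -2 0 0 0 240")

```text
time: 17.35
position: [0.5553, 0.1373, 0.0641]
tool_rot: [2.189, 2.253, 0.0]
ft_force: [0.4, 0.5, -0.8]
grip_width: 0.168
grip_force: 20.0
```

move_arm(increments="0 0 -1.5 0 0 0 240;0 0 -1.5 0 0 0 240;0 0 -1.5 0 0 0 240;0 0 -1.5 0 0 0 240;0 0 -1.5 0 0 0 240;0 0 -1 0 0 0 240;0 0 -0.5 0 0 0 240;0 0 -0.5 0 0 0 240")

```text
time: 18.02
position: [0.5553, 0.1372, 0.0547]
tool_rot: [2.189, 2.253, -0.0]
ft_force: [-0.2, 0.2, -0.0]
grip_width: 0.168
grip_force: 20.0
```

move_arm(increments="0 0 -0.5 0 0 0 240;0 0 -0.5 0 0 0 240;0 0 -0.4 0 0 0 240;0 0 -0.3 0 0 0 240;0 0 -0.3 0 0 0 240;0 0 -0.2 0 0 0 240;0 0 0 0 0 0 240;0 0 0 0 0 0 240")

```text
time: 18.68
position: [0.5553, 0.1372, 0.0526]
tool_rot: [2.189, 2.253, 0.0]
ft_force: [0.2, -0.5, -0.9]
grip_width: 0.169
grip_force: 20.0
```

move_arm(increments="0 0 0 0 0 0 215;0 0 0 0 0 0 210;0 0 0 0 0 0 200;0 0 0 0 0 0 180;0 0 0 0 0 0 160;0 0 0 0 0 0 140;0 0 0 0 0 0 120;0 0 0 0 0 0 100")

```text
time: 19.35
position: [0.5553, 0.1372, 0.0526]
tool_rot: [2.189, 2.253, 0.0]
ft_force: [-0.1, -0.1, -0.2]
grip_width: 0.506
grip_force: 0.0
```

move_arm(increments="0 0 4 0 0 0 100;0 0 8 0 0 0 100;0 0 12 0 0 0 100;0 0 14 0 0 0 100;0 0 14 0 0 0 100;0 0 14 0 0 0 100;0 0 14 0 0 0 100;0 0 14 0 0 0 100")

```text
time: 20.02
position: [0.5558, 0.1375, 0.1491]
tool_rot: [2.188, 2.252, 0.002]
ft_force: [-0.6, 0.2, -0.4]
grip_width: 0.608
grip_force: 0.0
```

```bash
python3 - <<'E'
from h import *
p=ctrl.get_image("side"); cv2.imwrite("pics/s6.png",p["frame"][...,::-1])
W=world(p);hsv=cv2.cvtColor(p["frame"],cv2.COLOR_RGB2HSV).astype(int)
m=((hsv[...,0]<4)|(hsv[...,0]>172))&(hsv[...,1]>150)&(abs(W[...,0]-.5555)<.02)&(abs(W[...,1]-.137)<.03)&(W[...,2]<.14)
w=W[m]; print(m.sum(),np.round(np.median(w,0),4),w.min(0),w.max(0))
E
```

```text
191 [0.5533 0.144  0.0819] [0.5482239  0.13236908 0.04989396] [0.55898214 0.14737809 0.10424282]
```

View pics/s6.png

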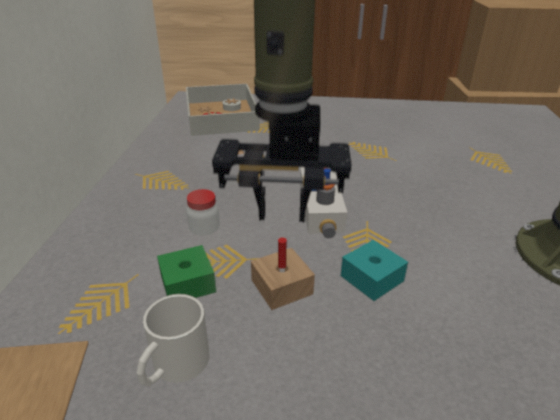

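The picture shows the red stub standing in the wooden block at (282,253), its top at 104 mm, with the gripper clear above it. I let the arm settle and hand in.

move_arm(increments="0 0 10 0 0 0 100;0 0 10 0 0 0 100;0 0 5 0 0 0 100;0 0 0 0 0 0 100;0 0 0 0 0 0 100;0 0 0 0 0 0 100;0 0 0 0 0 0 100;0 0 0 0 0 0 100")

```text
time: 20.73
position: [0.5549, 0.1372, 0.1709]
tool_rot: [-2.189, -2.253, 0.001]
ft_force: [0.1, 0.2, -0.5]
grip_width: 0.605
grip_force: 0.0
```

```bash
python3 -c "
from bench import ctrl
print(ctrl.close_job())"
```

```text
the job is handed in; nothing more can be done
None
```

The red stub came out with its ring held down at the stop and now stands in the hole of the wooden drip block; the blue stub was left in its port, nothing else was touched, and the job was handed in at about 21 s (no verdict came back).

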